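# Seat the slide carrier on the microscope dock's pins and latch it

### The arm

A 6-joint arm with a two-finger parallel gripper is mounted at the origin on the work surface. World frame = base frame: x ahead of the robot, y to its left, z up, the work surface at z = 0. Lengths are in m, angles in rad, forces in N, time in s.
With the tool pointing down it reaches from about 0.275 to 0.825 m from the base axis. Payload 4.9 kg.
Tool frame: the origin (TCP) lies midway between the tips of the shut fingers; the grasp point (between the pads) lies 19 mm behind it (bot.grip_depth is the distance from the TCP to the grasp point, in m); z points along the fingers, y is the line along which they close (so a half turn about z gives the same grasp; the last joint's range is limited). The gripper opens to 85 mm and grips with 20 to 120 N. Pads are 22 mm wide; open, the fingers measure 114 mm over their backs; the gripper's body (76 mm by 85 mm) begins 54 mm behind the grasp point. The pads swing forward as they close: fully open they stand 13 mm farther back than shut.
Start: joints at [-0.134, 0.326, -0.193, 1.052, 0, 1.437], TCP at [0.55, 0, 0.203] pointing down, gripper open.
Joint ranges: [-2.65, 2.65], [-0.97, 1.79], [-1.3, 1.35], [-1.93, 2.1], [-1.47, 1.37], [-3.14, 3.14]. Speed limits (rad/s): [2.57, 2.57, 3.14, 3.14, 3.14, 3.14].

### API

Orientations are given as a unit quaternion [w, x, y, z].
In Python, from cell import bot gives the robot as it stands. Calls block until the motion is done:
- bot.move_pose(position, orientation): joint-space move of the TCP to a pose.
- bot.move_linear(position, speed=0.15, rotation=None, until_force=None): straight line of the TCP; rotation=None keeps the orientation; speed is the mean speed in m/s. With until_force (N) it stops when the force on the tool has changed by that much, and returns True; else False.
- bot.goto_joints(angles): joint-space move.
- bot.set_gripper(opening, grasp_force=None): opening from 0.0 (shut) to 1.0 (fully open); grasp_force is the grip in N (None keeps the last); returns when the fingers have stopped.
- bot.wait(seconds).
- bot.solve_ik(position, orientation): joint angles nearest the present ones, or None.
- bot.camera(name): name is "scene" or "side" or "wrist"; returns the picture (384x512x3 uint8, red, green, blue); there is no depth.
- bot.calibration(name): a dict with "mtx" (3x3 intrinsics, pixels), "extrinsics" (4x4, takes a point from world to camera coordinates); the wrist camera has in their place "hand_eye" (4x4, takes a point from camera to tool coordinates, whose origin is the TCP and whose axes are the flange's). Camera axes: x right, y down, z forward; pixel columns grow to the right and rows downward; lengths in m; the calibration is good to about 2 mm. The wrist camera is an equidistant fisheye: a pixel r from the principal point sees the ray r / f radians off the axis. A picture is of the moment at which its call begins: read the wrist's pose just before it. calibration takes no time and is no camera call.
A pose or a line that the arm cannot do raises bot.PlanningError and nothing moves.
- bot.close_job(): hands the job in; it is judged then, once.
Trained networks look in the newest picture that a camera, given by its name, has taken for a name from the list of things; names that differ only in an ending like _2 or _b are one class to them, and where a whole thing is asked for, a point or a joint stands for the part that bears it (a point fixed in the world has none). Each returns a list of dicts, best first, with "confidence" (0 to 1); they miss things now and then, are a little off and sometimes report something else, mostly with a low value. They report only what shows in the picture. A call takes as long as a camera call. They do not tell look-alikes from the thing itself.
- bot.search_frame(camera, thing): "bbox" ([left, top, width, height] in pixels, round what is visible of it).
Readings, each from a call of its own:
- bot.read_clock(): time.
- bot.read_joint_positions(): joint angles.
- bot.read_joint_vel(): joint speeds.
- bot.read_joint_efforts(): joint torques, N m.
- bot.read_position(): TCP position.
- bot.read_tool_rot(): TCP orientation.
- bot.read_ft_force(): force on the tool from outside, world axes, zero at the start.
- bot.read_moment(): the same for the moment, N m.
- bot.read_gripper_width(): opening from 0.0 (shut) to 1.0 (fully open).
- bot.read_finger_force(): force on a finger pad.
Only numpy, scipy, OpenCV 4.12 (cv2) and the standard library are available. Lean on these libraries where they do the work, as an engineer would, in place of code of your own. Each camera call takes 0.05 s, during which the arm holds its last target. There are 200 camera calls.

### The job

Pick up the slide-carrier plate by its black handle, set it on the dock and, pressing only lightly, slide it about until both of its holes drop over the two locating pins and it lies flat and fully home on the dock. Then swing the latch shut over the plate's edge and let go. Never force the plate down on the pins, and leave the other things on the bench where they are.

Things in the scene. Friction and masses are not known exactly. Their poses are not given: they have to be found in the camera images.
- dock: Fixed black dock block that the plate is to be seated on. Origin: on the bench, under the middle of the seat; z up; its y axis runs along the line of its two pins; the latch is at its -x side. It covers x -87 to +63 mm and y -80 to +80 mm. Two flat grey rails, tops at z = 20 mm, carry the plate; between them (x -17 to +16 mm) is a channel with a clamped steel strip that bears the pins.
- dock_seat (a point): Middle of the seat, level with the rails' tops, 20 mm above the bench. The two upright pins stand about here, at y = -50 and +50 mm of their strip's middle: 7 mm across, top 1 mm bevelled to 5 mm, tops 8 mm above the rails. The strip is square to the dock, but was clamped by eye: its middle is up to 12 mm off this point along y and up to 3 mm along x, and no reading tells that. Over 40 N on their tops spoils them.
- plate: Loose aluminium slide-carrier plate, 100 (x) x 130 (y) x 6 mm, 0.2 to 0.35 kg, a glass slide on its +x half. Origin: centre of its underside, z up. Two round through holes, 9 mm across, at x = 0, y = -50 and +50 mm fit over the pins with 1 mm play all round, either way round. Its underside is 20 mm above the bench when seated, 28 mm when riding on the pins' tops.
- plate_handle (a point): Middle of the top of the plate's upright black handle rib: 14 mm thick (x), 50 mm long (y), rising 38 mm from the plate's top face; this point is 44 mm above the plate's underside. Gripping the rib across its 14 mm turns the plate with the gripper.
- latch (a joint): Angle of the dock's swing latch (upright pivot). 0 = open, arm pointing to the dock's +y; grows as the arm swings clockwise seen from above; 1.57 = shut, arm pointing to the dock's +x over the plate's edge; stop at 1.62. Moving it takes about 3 N at its post; it stays where left. The arm, 28 to 34 mm above the bench, clears a seated plate by 2 mm and is blocked by one not down.
- latch_pivot (a point): The latch's pivot axis, at x = -74, y = +40 mm of the dock's frame, at the arm's underside (28 mm above the bench). Steel arm, 14 mm wide, reaching 53 mm from here.
- latch_post (a point): Centre of the top of the round metal post on the latch arm: 12 mm diameter, 34 mm tall above the arm, 46 mm from the pivot; this point is 68 mm above the bench.
- tweezers: Bystander: steel tweezers lying flat, 120 x 16 x 6 mm; origin at the centre of its underside.
- vial: Bystander: small amber screw-cap vial, 22 mm across, 45 mm high; origin at the centre of its underside.
- tip_box: Bystander: grey box with clear lid, 85 x 120 x 58 mm; origin at the centre of its underside.
- reagent: Bystander: white plastic bottle, 54 mm across, 105 mm high; origin at the centre of its underside.
- petri: Bystander: closed clear Petri dish, 90 mm across, 16 mm high; origin at the centre of its underside.
- carton: Bystander: white carton with grey band, 70 x 110 x 45 mm; origin at the centre of its underside.
Things that resemble listed ones, but are neither listed nor needed, are in the scene too. Leave any orange or red look-alike of the plate alone.

How it is judged:
By the outcome, as a careful person would: the job done as asked, in the order asked, and still so for the second after the job is handed in, with the robot touching nothing.
It also fails if it takes over 72 s, if anything falls off the work surface, if the arm or the gripper's body presses on something with over 40 N, if the wrist force passes 120 N, or if a joint passes its speed limit or range.

## Working session

There is one attempt and no reset: what is moved stays moved. The work goes in short steps, each a Python script; the robot and the scene stay as the last script left them, time stands still between calls to the robot, and variables do not carry over. Pictures are saved under pics/ and viewed, at most 10 in all, crops included, and the job is handed in when it is done.

```bash
mkdir -p pics; ls; python3 - <<'E'
from cell import bot
import cv2,numpy as np
a=bot.camera("scene");b=bot.camera("side");c=bot.camera("wrist")
for n,i in(("scene",a),("side",b),("wrist",c)): cv2.imwrite(f"pics/{n}0.png",i[:,:,::-1])
cv2.imwrite("pics/m0.png",np.vstack([np.hstack([cv2.resize(a,(400,300)),cv2.resize(b,(400,300))]),np.hstack([cv2.resize(c,(400,300)),cv2.resize(c,(400,300))*0])])[:,:,::-1])
for cam in("scene","side","wrist"):
  for t in("dock","plate","plate_handle","latch_post"):
    print(cam,t,[(np.round(d["bbox"]).tolist(),round(d["confidence"],2)) for d in bot.search_frame(cam,t)[:3]])
  k=bot.calibration(cam);print({x:np.round(np.array(y),4).tolist() for x,y in k.items() if not isinstance(y,str)})
print(bot.read_tool_rot(),bot.read_position(),bot.read_clock())
E
```

```text
pics
scene dock [([300.0, 161.0, 58.0, 42.0], 0.93)]
scene plate [([201.0, 210.0, 49.0, 29.0], 0.93), ([218.0, 164.0, 34.0, 25.0], 0.81), ([163.0, 188.0, 40.0, 24.0], 0.72)]
scene plate_handle [([205.0, 209.0, 44.0, 27.0], 0.95), ([162.0, 189.0, 42.0, 19.0], 0.93), ([219.0, 165.0, 34.0, 25.0], 0.79)]
scene latch_post []
{'mtx': [[472.9496, 0.0, 254.9374], [0.0, 472.9496, 189.0773], [0.0, 0.0, 1.0]], 'extrinsics': [[0.4281, 0.9037, -0.0048, -0.1638], [0.5127, -0.2473, -0.8222, -0.2398], [-0.7442, 0.3496, -0.5692, 2.0699], [0.0, 0.0, 0.0, 1.0]]}
side dock [([188.0, 248.0, 80.0, 74.0], 0.96)]
side plate [([234.0, 163.0, 28.0, 31.0], 0.95), ([290.0, 154.0, 40.0, 24.0], 0.82), ([302.0, 197.0, 46.0, 28.0], 0.61)]
side plate_handle [([237.0, 163.0, 27.0, 28.0], 0.9), ([289.0, 151.0, 44.0, 28.0], 0.78), ([302.0, 198.0, 45.0, 31.0], 0.74)]
side latch_post [([236.0, 295.0, 18.0, 26.0], 0.74)]
{'mtx': [[356.2563, 0.0, 257.6105], [0.0, 356.2563, 187.2094], [0.0, 0.0, 1.0]], 'extrinsics': [[-0.989, -0.1469, -0.0172, 0.5216], [-0.0839, 0.6528, -0.7529, 0.142], [0.1219, -0.7432, -0.6579, 0.9619], [0.0, 0.0, 0.0, 1.0]]}
wrist dock [([186.0, 0.0, 140.0, 71.0], 0.7)]
wrist plate [([69.0, 185.0, 84.0, 66.0], 0.91), ([240.0, 255.0, 74.0, 70.0], 0.87), ([163.0, 306.0, 38.0, 24.0], 0.85)]
wrist plate_handle [([68.0, 182.0, 82.0, 72.0], 0.96), ([160.0, 305.0, 38.0, 24.0], 0.83), ([239.0, 252.0, 75.0, 74.0], 0.65)]
wrist latch_post []
{'mtx': [[297.3186, 0.0, 252.5809], [0.0, 297.3186, 194.3463], [0.0, 0.0, 1.0]], 'hand_eye': [[-0.0001, -0.9625, -0.2713, 0.0689], [1.0, 0.0001, -0.0007, 0.0012], [0.0007, -0.2713, 0.9625, -0.17], [0.0, 0.0, 0.0, 1.0]]}
[-7.35829154e-06  7.07115646e-01  7.07097916e-01  1.96817014e-05] [5.50013526e-01 2.52394757e-05 2.02792885e-01] 0.75
```

View pics/m0.png

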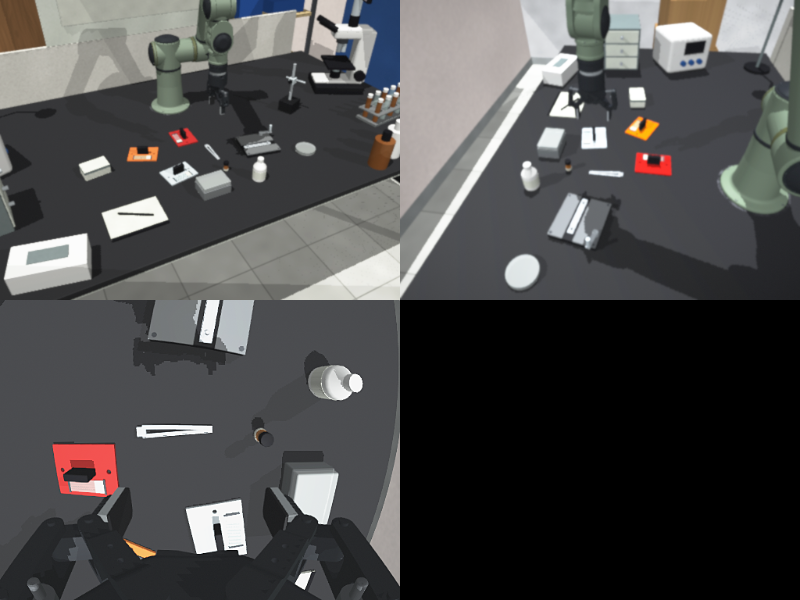

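The scene camera shows three plate-like things: red (~235,176), orange (~183,198) and bare aluminium with slide (~225,224). The aluminium one fits, since red and orange are look-alikes. I'll locate it and confirm in an enlarged crop from above.

```bash
cat > h.py <<'E'
from cell import bot
import cv2,numpy as np
from scipy.spatial.transform import Rotation as R
def rot():
    q=np.array(bot.read_tool_rot()); return R.from_quat(q[[1,2,3,0]]).as_matrix()
def down(psi):
    "tool down, finger closing line (tool y) at angle psi from world x"
    y=np.array([np.cos(psi),np.sin(psi),0]);z=np.array([0,0,-1.]);x=np.cross(y,z)
    q=R.from_matrix(np.c_[x,y,z]).as_quat(); return q[[3,0,1,2]]
def ray(cam,uv,P=None,Rt=None):
    k=bot.calibration(cam);m=k["mtx"]
    d=np.array([(uv[0]-m[0][2])/m[0][0],(uv[1]-m[1][2])/m[1][1]])
    if cam=="wrist":
        th=np.linalg.norm(d);v=np.r_[d/th*np.sin(th),np.cos(th)]
        H=np.array(k["hand_eye"]);return P+Rt@H[:3,3],Rt@H[:3,:3]@v
    E=np.array(k["extrinsics"]);return -E[:3,:3].T@E[:3,3],E[:3,:3].T@np.r_[d,1]
def onz(cam,uv,z,P=None,Rt=None):
    o,v=ray(cam,uv,P,Rt);return (o+v*(z-o[2])/v[2])
def proj(X,P,Rt):
    "world -> wrist pixel"
    k=bot.calibration("wrist");m=k["mtx"];H=np.array(k["hand_eye"])
    c=H[:3,:3].T@(Rt.T@(np.asarray(X)-P)-H[:3,3]);th=np.arctan2(np.hypot(c[0],c[1]),c[2]);s=th/max(np.hypot(c[0],c[1]),1e-9)
    return np.array([m[0][2]+m[0][0]*c[0]*s,m[1][2]+m[1][1]*c[1]*s])
def snap(name):
    P=np.array(bot.read_position());Rt=rot();i=bot.camera("wrist");cv2.imwrite(f"pics/{name}.png",i[:,:,::-1]);np.savez(f"pics/{name}.npz",P=P,R=Rt);return P,Rt,i
def rectify(img,P,Rt,z,cx,cy,w,h,s):
    "top-down view of the plane z, s px per m, x right, y up"
    xs=cx-w/2+np.arange(int(w*s))/s;ys=cy+h/2-np.arange(int(h*s))/s
    mp=np.array([[proj((x,y,z),P,Rt) for x in xs] for y in ys],np.float32)
    return cv2.remap(img,mp[:,:,0],mp[:,:,1],cv2.INTER_LINEAR)
E
python3 - <<'E'
from h import *
for n,uv in(("plate",(225,225)),):print(n,onz("scene",uv,.01))
print("plate side",onz("side",(248,178),.01))
print("dock",onz("scene",(329,182),.02),onz("side",(228,285),.02))
print("post",onz("side",(245,308),.05))
for n,uv in(("reagent",(427,490)),):pass
P=np.array(bot.read_position());Rt=rot()
for n,uv in dict(dock=(256,35),plate=(276,290),red=(111,218),vial=(337,176),reagent=(420,105),tip=(398,240),tw=(222,168)).items():print(n,onz("wrist",uv,.02,P,Rt))
E
```

```text
plate [ 0.60804813 -0.21442425  0.01      ]
plate side [ 0.5850297  -0.17666918  0.01      ]
dock [0.55430029 0.21709871 0.02      ] [0.5633579  0.23298289 0.02      ]
post [0.50884266 0.30325651 0.05      ]
dock [0.55500386 0.16323141 0.02      ]
plate [ 0.584069   -0.17097331  0.02      ]
red [ 0.35666394 -0.06429381  0.02      ]
vial [ 0.65620105 -0.00677639  0.02      ]
reagent [0.76932528 0.09053484 0.02      ]
tip [ 0.75757248 -0.09790751  0.02      ]
tw [0.51397889 0.00258067 0.02      ]
```

```bash
python3 - <<'E'
from h import *
q=down(0)
bot.move_pose([.58,.13,.25],q);P,Rt,i=snap("dock1")
for t in("dock","latch_post","latch"):print(t,[(np.round(d["bbox"]).tolist(),round(d["confidence"],2)) for d in bot.search_frame("wrist",t)[:3]])
a=rectify(i,P,Rt,.02,.56,.23,.26,.26,1500)
bot.move_pose([.59,-.28,.25],q);P,Rt,i=snap("plate1")
for t in("plate","plate_handle"):print(t,[(np.round(d["bbox"]).tolist(),round(d["confidence"],2)) for d in bot.search_frame("wrist",t)[:3]])
b=rectify(i,P,Rt,.006,.59,-.19,.26,.26,1500)
cv2.imwrite("pics/m1.png",np.hstack([a,b])[:,:,::-1]);print(bot.read_clock())
E
```

```text
dock [([176.0, 22.0, 129.0, 147.0], 0.74)]
latch_post [([186.0, 20.0, 30.0, 48.0], 0.87)]
latch [([193.0, 20.0, 21.0, 50.0], 0.62)]Traceback (most recent call last):
  File "<stdin>", line 5, in <module>
  File "h.py", line 29, in rectify
    mp=np.array([[proj((x,y,z),P,Rt) for x in xs] for y in ys],np.float32)
                  ~~~~^^^^^^^^^^^^^^
  File "h.py", line 21, in proj
    k=bot.calibration("wrist");m=k["mtx"];H=np.array(k["hand_eye"])
ValueError: time passes only in moves, steps and waits
```

```bash
sed -i 's/bot.calibration(/cal(/; s/^def rot/_c={}\ndef cal(n):\n    if n not in _c:_c[n]=bot.calibration(n)\n    return _c[n]\ndef rot/' h.py; sed -i 's/_c\[n\]=cal(n)/_c[n]=bot.calibration(n)/' h.py
python3 - <<'E'
from h import *
q=down(0)
bot.move_pose([.59,-.28,.25],q);P,Rt,i=snap("plate1")
for t in("plate","plate_handle"):print(t,[(np.round(d["bbox"]).tolist(),round(d["confidence"],2)) for d in bot.search_frame("wrist",t)[:3]])
b=rectify(i,P,Rt,.006,.59,-.19,.26,.26,1500)
d=np.load("pics/dock1.npz");a=rectify(cv2.imread("pics/dock1.png")[:,:,::-1],d["P"],d["R"],.02,.56,.23,.26,.26,1500)
cv2.imwrite("pics/m1.png",np.hstack([a,b])[:,:,::-1]);print(bot.read_clock())
E
```

```text
plate [([209.0, 54.0, 88.0, 101.0], 0.88), ([59.0, 0.0, 74.0, 70.0], 0.75)]
plate_handle [([209.0, 55.0, 83.0, 101.0], 0.98), ([85.0, 120.0, 78.0, 98.0], 0.93), ([58.0, 1.0, 74.0, 73.0], 0.78)]
3.2417
```

View pics/m1.png

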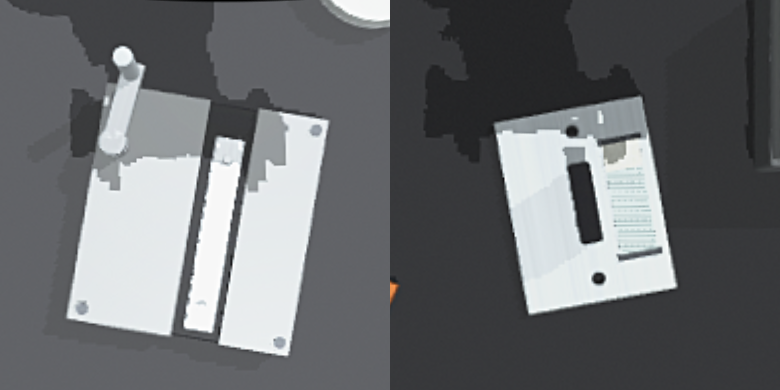

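The left half shows the dock: rail corners at (67,319), (288,356) and (328,120), latch open with its post at (122,55), and the strip with its pins in the channel. The right half confirms the bare aluminium plate, with its slide, two holes at (572,131) and (599,278), and the black handle. The orange one is only just visible at the left edge. Next I'll take one closer look at the pins, then grasp.

```bash
python3 - <<'E'
from h import *
bot.move_pose([.575,.105,.12],down(-.167));P,Rt,i=snap("dock2")
th=-.167;O=np.array([.5732,.2118]);Rz=np.array([[np.cos(th),-np.sin(th)],[np.sin(th),np.cos(th)]])
def view(z,w,h,s):
    xs=-w/2+np.arange(int(w*s))/s;ys=h/2-np.arange(int(h*s))/s
    mp=np.array([[proj((*(O+Rz@[x,y]),z),P,Rt) for x in xs] for y in ys],np.float32)
    return cv2.remap(i,mp[:,:,0],mp[:,:,1],cv2.INTER_CUBIC)
a=view(.028,.06,.15,4000);b=view(.02,.19,.18,2600)
a=cv2.convertScaleAbs(a,alpha=1.0);c=np.zeros((600,760,3),np.uint8);c[:a.shape[0],:240]=a;c[:468,255:255+494]=b
cv2.imwrite("pics/m2.png",c[:,:,::-1]);print(a.shape,b.shape,bot.read_clock())
E
```

```text
(600, 240, 3) (468, 494, 3) 4.8
```

View pics/m2.png

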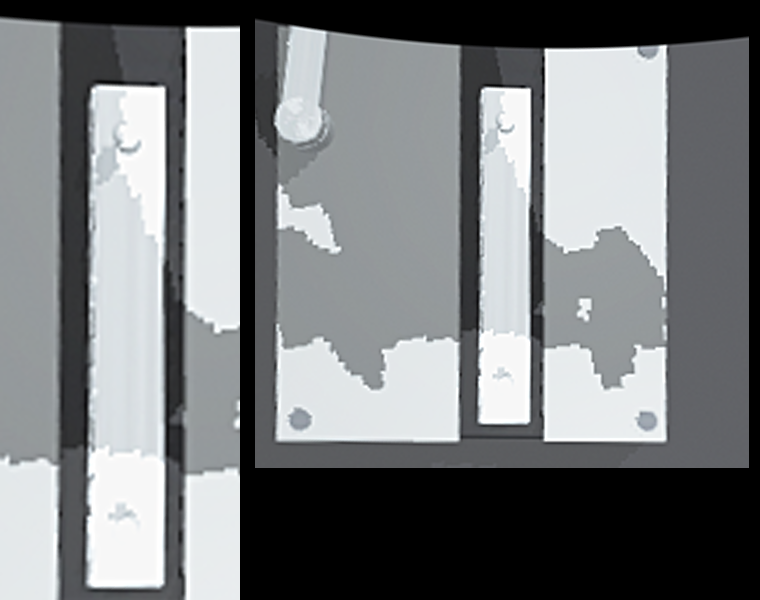

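The close view gives rail edges that match the dock model to under 1 mm. The strip runs from (479,87) to (531,424) in the right panel, and in the left panel the pins are near (127,132) and (122,526). That puts the strip's middle at about x +1.1, y -8 mm in the dock frame. Next, grasp and carry.

```bash
cat >> h.py <<'E'
YAW=-.167;DO=np.array([.5732,.2118]);RZ=np.array([[np.cos(YAW),-np.sin(YAW)],[np.sin(YAW),np.cos(YAW)]])
def D(x,y,z):return np.r_[DO+RZ@[x,y],z]
E
python3 - <<'E'
from h import *
q=down(.182)
bot.move_pose([.5903,-.197,.10],q)
bot.move_linear([.5903,-.197,.013],.12)
bot.set_gripper(0.0,60)
print("w",bot.read_gripper_width(),bot.read_finger_force(),bot.read_position())
f0=bot.read_ft_force()
bot.move_linear([.5903,-.197,.13],.15);print("F",f0,bot.read_ft_force(),bot.read_moment(),bot.read_gripper_width())
bot.move_pose(D(.0011,-.0079,.085),down(YAW))
bot.wait(.2)
print(bot.read_position(),D(.0011,-.0079,.085),bot.read_ft_force(),bot.read_clock())
P,Rt,i=snap("held");j=bot.camera("side");s=bot.camera("scene")
cv2.imwrite("pics/m3.png",np.hstack([cv2.resize(i,(400,300)),cv2.resize(j[200:350,130:330],(400,300))])[:,:,::-1])
E
```

```text
w 0.12557286168241388 58.7387090921402 [ 0.59031063 -0.19711939  0.01337808]
F [-0.80756471  0.70523455  4.49239377] [-1.12105636  0.09456466 -2.46662216] [-0.01328562  0.03797278 -0.01174445] 0.12020774078171884
[0.57347371 0.20281709 0.08512047] [0.57297152 0.20382706 0.085     ] [ 0.30491287 -0.34052258 -2.06736871] 10.15
```

View pics/m3.png

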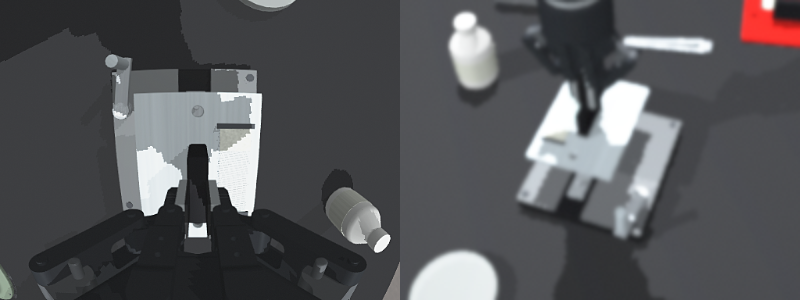

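The wrist view shows the plate held square over the dock, with its front hole at about (198,111) in the half-scale picture. I'll check the hole offset and descend lightly.

```bash
python3 - <<'E'
from h import *
d=np.load("pics/held.npz");P,Rt=d["P"],d["R"];i=cv2.imread("pics/held.png",0)
w=i[125:160,235:272];b=cv2.GaussianBlur(w,(3,3),0)
c=cv2.HoughCircles(cv2.resize(w,None,fx=6,fy=6,interpolation=3),cv2.HOUGH_GRADIENT,1,60,param1=60,param2=15,minRadius=15,maxRadius=60)
print(c)
if c is not None:
  for u,v,r in c[0][:3]:
    uv=(235+(u+.5)/6-.5,125+(v+.5)/6-.5);X=onz("wrist",uv,P[2]-.0134+.006,P,Rt);print("hole in dock frame",uv,RZ.T@(X[:2]-DO),"TCP",RZ.T@(P[:2]-DO))
p=D(.0011,-.0079,.047)
bot.move_linear(p,.1);bot.wait(.1);print(bot.read_ft_force())
p[2]=.030
print(bot.move_linear(p,.02,until_force=3),bot.read_position(),bot.read_ft_force(),bot.read_moment(),bot.read_clock())
E
```

```text
[[[106.5 106.5  42.7]]]
hole in dock frame (np.float32(252.33333), np.float32(142.33333)) [0.00275424 0.04248293] TCP [ 0.00176309 -0.00881244]
[-0.29866967  0.15370767 -2.16968504]
True [0.57277903 0.20374746 0.0333885 ] [-0.27182226  0.60602989  4.09474023] [-0.08255394  0.0722886  -0.00146235] 11.5917
```

It dropped straight to seated height: the TCP is at 33.4 mm, so the underside is at 20.0 mm. I'll release, lift and look.

```bash
python3 - <<'E'
from h import *
p=np.array(bot.read_position())
bot.set_gripper(.5);print("rel",bot.read_ft_force())
p[2]=.12;bot.move_linear(p,.15)
bot.move_pose(D(-.01,-.11,.13),down(YAW));bot.set_gripper(0.0)
P,Rt,i=snap("seat")
def view(z,w,h,s):
    xs=-.02-w/2+np.arange(int(w*s))/s;ys=h/2+.01-np.arange(int(h*s))/s
    mp=np.array([[proj(D(x,y,z),P,Rt) for x in xs] for y in ys],np.float32)
    return cv2.remap(i,mp[:,:,0],mp[:,:,1],cv2.INTER_CUBIC)
b=view(.026,.2,.2,2900);j=bot.camera("side")
cv2.imwrite("pics/m4.png",np.hstack([b[:,:,::-1],cv2.resize(j[240:330,180:270],(210,580*210//580))[:,:,::-1] if 0 else np.vstack([cv2.resize(j[240:330,180:270],(220,220),interpolation=2),np.zeros((360,220,3),np.uint8)])[:,:,::-1]]));print(bot.read_clock())
E
```

```text
rel [0.71828194 0.04953589 0.18790281]
13.8083
```

View pics/m4.png

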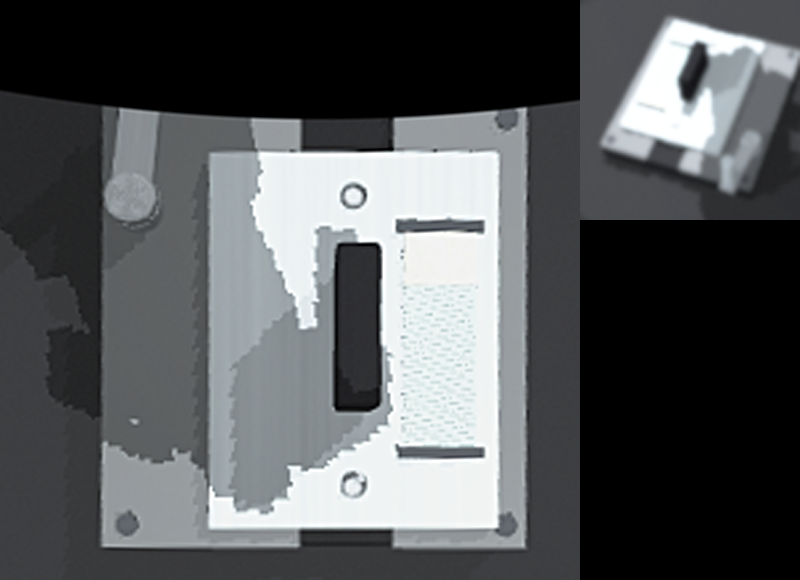

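Both pins stand in the holes, at (354,196) and (354,485). The plate is square and flat, and the latch post at (132,197) is still open. Now I'll push the latch shut with closed fingers.

```bash
python3 - <<'E'
from h import *
def pp(a,d,z=.045):
    return D(-.074+.046*np.sin(a)-d*np.cos(a),.040+.046*np.cos(a)+d*np.sin(a),z),down(np.pi/2-a+YAW)
p,q=pp(0,.035,.13);bot.move_pose(p,q);print(bot.read_joint_positions())
p,q=pp(0,.035);bot.move_linear(p,.12)
bot.move_linear(pp(0,.0185)[0],.05,until_force=8)
for a in np.arange(.15,1.66,.15).tolist()+[1.60]:
    if a>1.6: continue
    p,q=pp(a,.0172);h=bot.move_linear(p,.05,rotation=q,until_force=12)
    print(round(a,2),h,np.round(bot.read_ft_force(),1),np.round(RZ.T@(np.array(bot.read_position())[:2]-DO),4))
    if h:break
print(bot.read_clock())
E
```

```text
[ 4.51121509e-01  4.26804725e-01 -2.37690163e-01  9.06246810e-01
 -3.78477114e-04  6.19616813e-01]
0.15 False [ 0.2 -0.6 -0.6] [-0.0844  0.088 ]
0.3 False [0.4 0.7 0.2] [-0.0772  0.089 ]
0.45 False [ 0.8  0.9 -0.4] [-0.0699  0.0888]
0.6 False [ 0.2 -0.4 -0.6] [-0.0626  0.0876]
0.75 False [ 0.4  0.4 -0.5] [-0.0556  0.0854]
0.9 False [-0.5  0.4  0.6] [-0.049   0.0821]
1.05 False [ 0.1 -0.2  0.3] [-0.043   0.0779]
1.2 False [-0.1  0.3  0.1] [-0.0377  0.0729]
1.35 False [-0.7  0.2  0.2] [-0.0332  0.0671]
1.5 False [ 0.6  0.5 -0.6] [-0.0296  0.0607]
1.6 False [-1.1 -0.2  0.6] [-0.0277  0.0561]
19.5083
```

The force readings are near zero, so it may not have touched the post. I'll look.

```bash
python3 - <<'E'
from h import *
p=np.array(bot.read_position());j=bot.camera("side");P,Rt,i=snap("l1")
bot.move_linear(p+np.array([0,0,.09]),.15)
bot.move_pose(D(-.01,-.11,.13),down(YAW));P,Rt,i2=snap("l2")
cv2.imwrite("pics/m5.png",np.hstack([cv2.resize(i,(400,300)),cv2.resize(i2[:270,80:440],(400,300))])[:,:,::-1]);print(bot.read_clock())
E
```

```text
21.1167
```

View pics/m5.png

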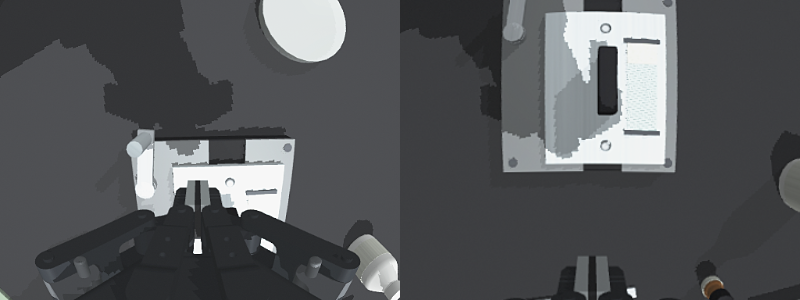

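```bash
python3 - <<'E'
from h import *
d=np.load("pics/l1.npz");P,Rt=d["P"],d["R"];print(P)
s=400/512
print("tcp",proj(P,P,Rt)*s)
for n,X in dict(piv=D(-.074,.04,.034),post0top=D(-.074,.086,.068),post0base=D(-.074,.086,.034),postshut=D(-.028,.04,.068)).items():print(n,proj(X,P,Rt)*s)
cv2.imwrite("pics/m6.png",cv2.resize(cv2.imread("pics/l1.png")[150:310,140:340],(800,600),interpolation=2)[:600])
E
```

```text
[0.5551745  0.27178989 0.04498952]
tcp [195.98924135 177.62725296]
piv [143.74666689 190.6951601 ]
post0top [126.42801911 150.30137614]
post0base [138.46014222 139.25906182]
postshut [196.0476798  210.02840658]
```

View pics/m6.png

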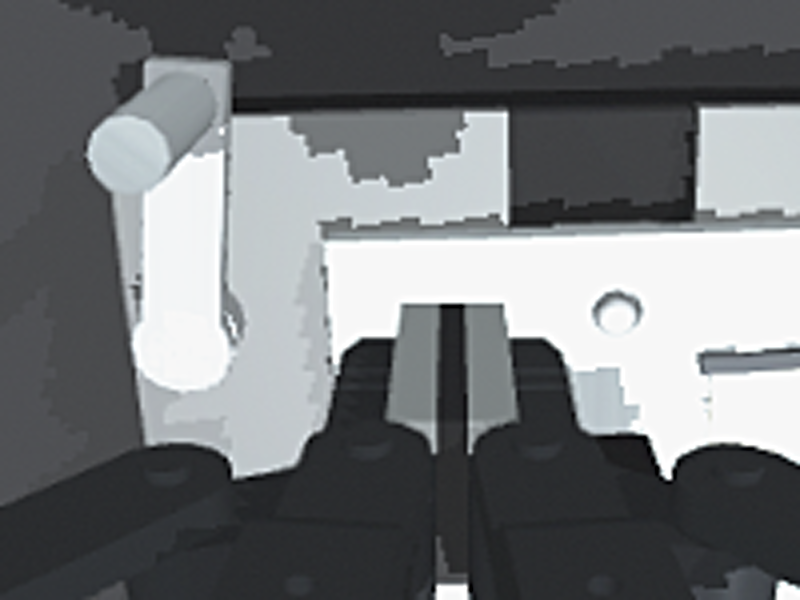

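The zoom shows the latch still about 0.1 rad from open: post top at (130,155), pivot at (185,350). The closed fingers passed without carrying it. I'll grip the post instead and follow the arc.

```bash
python3 - <<'E'
from h import *
def pp(a,z=.043):
    return D(-.074+.046*np.sin(a),.040+.046*np.cos(a),z),down(np.pi-a+YAW)
p,q=pp(.1,.13);bot.set_gripper(.4);bot.move_pose(p,q)
p,q=pp(.1);print("hit",bot.move_linear(p,.1,until_force=10))
bot.set_gripper(0.,25);print("w",bot.read_gripper_width(),bot.read_finger_force(),bot.read_ft_force(),bot.read_position())
if bot.read_gripper_width()>.06:
  for a in np.arange(.2,1.6,.15).tolist()+[1.58]:
    p,q=pp(a);h=bot.move_linear(p,.05,rotation=q,until_force=18)
    print(round(a,2),h,np.round(bot.read_ft_force(),1),round(bot.read_gripper_width(),3))
    if h:break
P,Rt,i=snap("l3");j=bot.camera("side")
cv2.imwrite("pics/m7.png",np.hstack([cv2.resize(i,(400,300)),cv2.resize(j[230:350,160:320],(400,300))])[:,:,::-1])
print(bot.read_clock())
E
```

```text
hit False
w -0.003106171250103783 0.0 [-0.09216706 -0.45306114  0.662439  ] [0.51914954 0.30796992 0.0432353 ]
25.3667
```

View pics/m7.png

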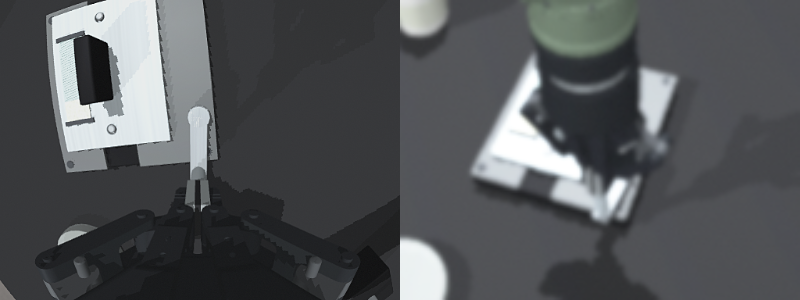

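```bash
python3 - <<'E'
from h import *
for n,uv in(("l3",(253.5,220)),("l1",(172.5,191))):
    d=np.load(f"pics/{n}.npz");X=onz("wrist",uv,.068,d["P"],d["R"]);print(n,RZ.T@(X[:2]-DO),"tcp",RZ.T@(d["P"][:2]-DO))
    if n=="l3":
        uv=(255,150);X=onz("wrist",uv,.034,d["P"],d["R"]);print("piv",RZ.T@(X[:2]-DO))
i=cv2.imread("pics/l3.png")[120:270,155:355];cv2.imwrite("pics/m8.png",cv2.resize(i,(800,600),interpolation=2))
E
```

```text
l3 [-0.07007908  0.07238653] tcp [-0.06928434  0.08584746]
piv [-0.07428721  0.04043257]
l1 [-0.07008151  0.08591334] tcp [-0.02774653  0.05615901]
```

View pics/m8.png

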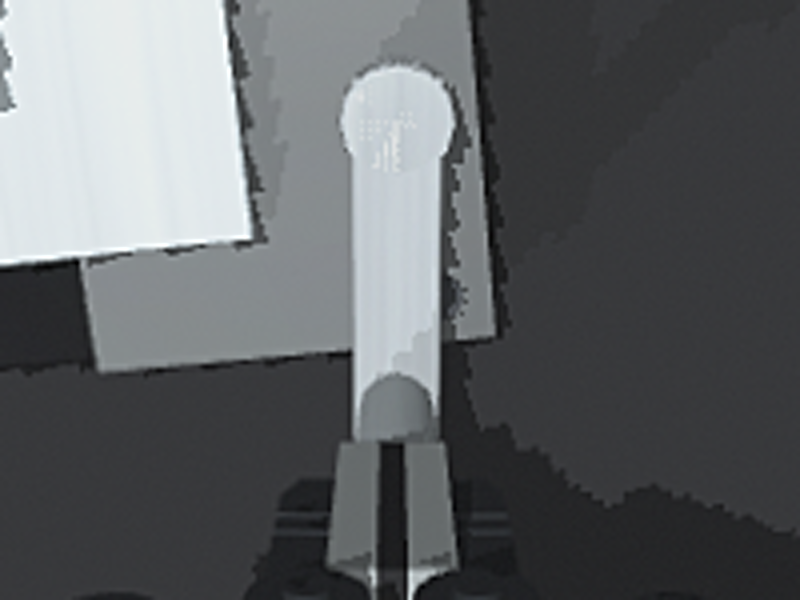

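```bash
python3 - <<'E'
from h import *
X=onz("side",(245,297),.068);print("side post top",RZ.T@(X[:2]-DO))
X=onz("side",(245,297),.034);print("side if z=.034",RZ.T@(X[:2]-DO))
p=np.array(bot.read_position());p[2]=.10;print("up",bot.move_linear(p,.12,until_force=15),bot.read_ft_force())
for x,y in((-.070,.086),):
    bot.move_linear(D(x,y,.10),.1);bot.wait(.1)
    h=bot.move_linear(D(x,y,.045),.04,until_force=4);print(x,y,h,bot.read_position()[2],bot.read_ft_force(),bot.read_moment())
    bot.move_linear(D(x,y,.10),.1)
j=bot.camera("side")
print([(np.round(d["bbox"]).tolist(),round(d["confidence"],2)) for d in bot.search_frame("side","latch_post")[:3]],bot.read_clock())
E
```

```text
side post top [-0.07419295  0.06471201]
side if z=.034 [-0.06584071  0.04530721]
up False [-0.70469662  0.1541771   0.33166847]
-0.07 0.086 False 0.0452971389476998 [ 0.38465599  0.13910579 -0.18336219] [0.0347195  0.00846768 0.03649797]
[([239.0, 294.0, 19.0, 25.0], 0.76)] 28.6667
```

```bash
python3 - <<'E'
from h import *
d=np.load("pics/l1.npz")
o1,v1=ray("wrist",(172.5,191),d["P"],d["R"])
for uv in((246,298),(248,297)):
    o2,v2=ray("side",uv);v1/=np.linalg.norm(v1);v2/=np.linalg.norm(v2)
    t=np.linalg.lstsq(np.c_[v1,-v2],o2-o1,rcond=None)[0];a,b=o1+t[0]*v1,o2+t[1]*v2
    print("gap",np.linalg.norm(a-b),(a+b)/2,RZ.T@(((a+b)/2)[:2]-DO))
X=onz("wrist",(187,177),.034,d["P"],d["R"]);print("base l1",RZ.T@(X[:2]-DO))
E=np.array(cal("side")["extrinsics"]);m=np.array(cal("side")["mtx"])
for X in(D(-.07,.086,.068),D(-.07,.086,.034),D(-.074,.04,.034),D(-.087,.08,.02),D(.063,.08,.02)):
    c=m@(E[:3,:3]@X+E[:3,3]);print(c[:2]/c[2])
# fresh clear views
bot.move_pose(D(-.07,-.02,.14),down(YAW));P,Rt,i=snap("l4");s=bot.camera("side")
print([(np.round(q["bbox"]).tolist(),round(q["confidence"],2)) for q in bot.search_frame("wrist","latch_post")[:3]])
a=i[0:180,150:350];b=s[240:340,170:290]
cv2.imwrite("pics/m9.png",np.hstack([cv2.resize(a,(400,360),interpolation=2),cv2.resize(b,(400,360),interpolation=2)])[:,:,::-1]);print(bot.read_clock())
E
```

```text
gap 0.019152203122554275 [0.51289775 0.30138307 0.07203464] [-0.07435425  0.07831305]
gap 0.02354598806330438 [0.51063626 0.29933386 0.07021937] [-0.07624365  0.07591643]
base l1 [-0.06956289  0.08592076]
[239.75004945 305.04384829]
[240.53633252 313.42447944]
[249.18527537 295.96742186]
[249.04818626 316.47408445]
[187.43644093 298.24138517]
[([234.0, 62.0, 28.0, 68.0], 0.72), ([272.0, 104.0, 102.0, 131.0], 0.19)]
31.2583
```

View pics/m9.png

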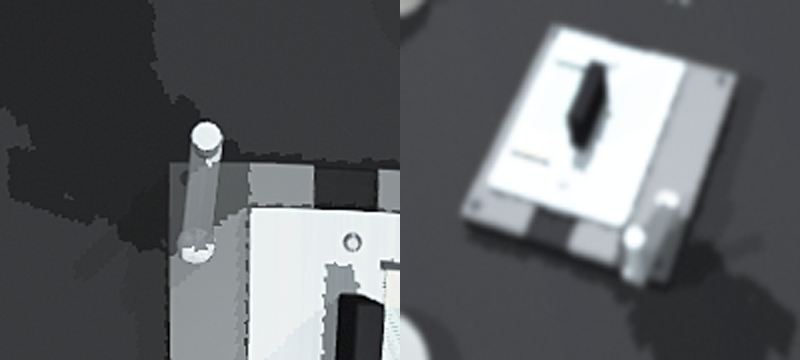

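The side view puts the post top at (635,238), right where the model predicts, so the fingers must have missed it in height. I'll probe the bench with shut fingers to find their true tip height.

```bash
python3 - <<'E'
from h import *
print(bot.read_gripper_width())
p=D(-.15,.02,.10);bot.move_pose(p,down(YAW));bot.wait(.1);print(bot.read_ft_force())
p[2]=.03;bot.move_linear(p,.15)
p[2]=-.005;h=bot.move_linear(p,.02,until_force=4);print(h,bot.read_position(),bot.read_ft_force())
p[2]=.10;bot.move_linear(p,.15)
# latch detection via image: post top rotation? probe sideways at low height
print(bot.read_clock())
E
```

```text
-0.001636718775714342
[ 0.38183247 -0.38651139  0.72738197]
False [ 0.42871584  0.25649519 -0.00487503] [ 0.03881459 -0.54325789  0.2597177 ]
35.2
```

The tool tip reading goes to -5 mm without contact, so the shut fingertips sit well above the nominal TCP; from the picture I estimate about 30 mm. I'll probe the post's top to measure that offset, then push at the corrected height.

```bash
python3 - <<'E'
from h import *
print(bot.grip_depth)
def pp(a,d,z):
    return D(-.074+.046*np.sin(a)-d*np.cos(a),.040+.046*np.cos(a)+d*np.sin(a),z),down(np.pi/2-a+YAW)
p,q=pp(.09,0,.09);bot.move_pose(p,q)
bot.move_linear(pp(.09,0,.046)[0],.12)
h=bot.move_linear(pp(.09,0,.005)[0],.025,until_force=4);z=bot.read_position()[2];print(h,z,bot.read_ft_force())
bot.move_linear(pp(.09,0,.075)[0],.15)
if h and .02<z<.046:
    zt=.045-(.068-z);print("zt",zt)
    bot.move_linear(pp(0,.035,.075)[0],.15)
    bot.move_linear(pp(0,.035,zt)[0],.12,until_force=8)
    for a in np.arange(.15,1.6,.2).tolist()+[1.60]:
        p,q=pp(a,.0172,zt);h=bot.move_linear(p,.06,rotation=q,until_force=12)
        print(round(a,2),h,np.round(bot.read_ft_force(),1),np.round(RZ.T@(np.array(bot.read_position())[:2]-DO),4))
        if h:break
print(bot.read_clock())
E
```

```text
0.0187
True 0.039457859910673215 [-0.89486186 -0.58680352  4.43428682]
zt 0.01645785991067321
0.15 False [ 0.6 -0.6 -0.2] [-0.0836  0.088 ]
0.35 False [ 0.   0.4 -0. ] [-0.0746  0.089 ]
0.55 False [-0.6 -0.1  0. ] [-0.065   0.0881]
0.75 False [-2.4 -0.2  0.7] [-0.0553  0.0854]
0.95 False [-2.1  0.2 -0.9] [-0.0465  0.0808]
1.15 False [0.2 0.4 0.7] [-0.0389  0.0745]
1.35 False [-0.3  0.4  0.2] [-0.0328  0.0669]
1.55 False [-0.9  0.8  1.2] [-0.0283  0.0582]
1.6 False [-0.5  1.7  0.1] [-0.0275  0.0562]
42.3417
```

```bash
python3 - <<'E'
from h import *
p=np.array(bot.read_position());p[2]=.12;bot.move_linear(p,.2)
d=np.load("pics/l4.npz");bot.move_pose(d["P"],down(YAW));P,Rt,i=snap("l5");print([(np.round(q["bbox"]).tolist(),round(q["confidence"],2)) for q in bot.search_frame("wrist","latch_post")[:3]])
s=bot.camera("side");cv2.imwrite("pics/s5.png",s[:,:,::-1])
print([(np.round(q["bbox"]).tolist(),round(q["confidence"],2)) for q in bot.search_frame("side","latch_post")[:3]],bot.read_clock())
o=cv2.imread("pics/l4.png",0).astype(int);n=cv2.imread("pics/l5.png",0).astype(int)
E=np.array(cal("side")["extrinsics"]);m=np.array(cal("side")["mtx"])
for a in np.arange(0,1.7,.1):
    X=D(-.074+.046*np.sin(a),.04+.046*np.cos(a),.068);u,v=np.round(proj(X,P,Rt)).astype(int);Y=D(-.074+.046*np.sin(a),.04+.046*np.cos(a),.05);c=m@(E[:3,:3]@Y+E[:3,3])
    print(round(a,1),u,v,"old",o[v-3:v+4,u-3:u+4].mean().round(),"new",n[v-3:v+4,u-3:u+4].mean().round(),"diff",abs(o-n)[v-3:v+4,u-3:u+4].mean().round(),"side",(c[:2]/c[2]).round())
E
```

```text
[([240.0, 112.0, 71.0, 18.0], 0.59)]
[([224.0, 281.0, 30.0, 22.0], 0.54)] 43.6583
0.0 248 66 old 196.0 new 55.0 diff 147.0 side [242. 310.]
0.1 253 66 old 237.0 new 59.0 diff 178.0 side [240. 309.]
0.2 259 67 old 174.0 new 59.0 diff 120.0 side [238. 309.]
0.3 265 69 old 48.0 new 52.0 diff 5.0 side [236. 307.]
0.4 270 71 old 54.0 new 54.0 diff 5.0 side [235. 306.]
0.5 275 73 old 56.0 new 53.0 diff 7.0 side [233. 305.]
0.6 280 76 old 50.0 new 43.0 diff 9.0 side [232. 304.]
0.7 285 80 old 75.0 new 99.0 diff 30.0 side [231. 302.]
0.8 289 84 old 136.0 new 152.0 diff 17.0 side [230. 300.]
0.9 293 88 old 148.0 new 151.0 diff 3.0 side [229. 299.]
1.0 296 93 old 148.0 new 151.0 diff 3.0 side [229. 297.]
1.1 299 98 old 149.0 new 146.0 diff 9.0 side [228. 295.]
1.2 301 103 old 164.0 new 184.0 diff 44.0 side [228. 293.]
1.3 303 108 old 238.0 new 237.0 diff 3.0 side [228. 291.]
1.4 304 114 old 236.0 new 221.0 diff 18.0 side [229. 290.]
1.5 305 119 old 236.0 new 225.0 diff 14.0 side [229. 288.]
1.6 305 125 old 236.0 new 239.0 diff 3.0 side [230. 286.]
```

The latch has swung to about 1.48 rad. One more gentle push to bring it fully to the stop.

```bash
python3 - <<'E'
from h import *
q=down(YAW);z=.0165
x=-.074+.046
bot.move_pose(D(x,.07,.11),q);bot.move_linear(D(x,.07,z),.15,until_force=8)
h=bot.move_linear(D(x,.047,z),.03,until_force=7);print(h,RZ.T@(np.array(bot.read_position())[:2]-DO),bot.read_ft_force())
bot.move_linear(D(x,.07,z),.1);bot.move_linear(D(x,.07,.11),.2)
d=np.load("pics/l4.npz");bot.move_pose(d["P"],q);P,Rt,i=snap("l6");print([(np.round(k["bbox"]).tolist(),round(k["confidence"],2)) for k in bot.search_frame("wrist","latch_post")[:3]])
g=cv2.cvtColor(i,cv2.COLOR_RGB2GRAY)
c=cv2.HoughCircles(cv2.resize(g[95:150,285:330],None,fx=6,fy=6,interpolation=2),cv2.HOUGH_GRADIENT,1,20,param1=50,param2=10,minRadius=28,maxRadius=55)
print([(285+a/6,95+b/6,r/6) for a,b,r in c[0][:4]] if c is not None else None)
# hole/pin & plate check: same place as before
o=cv2.imread("pics/l4.png",0);print("diff near hole",cv2.absdiff(o,g)[105:135,318:335].mean(),bot.read_clock())
# arm edges: profile across the arm at its half length
for a in(1.4,1.5,1.57,1.62):print(a,[proj(D(-.074+r*np.sin(a),.04+r*np.cos(a),.034),P,Rt).round(1).tolist() for r in(.015,.035)])
for u in(258,266,274,282):print(u,g[100:150,u].tolist())
E
```

```text
True [-0.02787848  0.05489047] [0.48642301 2.48471165 1.9871535 ]
[([238.0, 112.0, 76.0, 19.0], 0.56)]
[(np.float32(298.41666), np.float32(124.083336), np.float32(6.0833335)), (np.float32(302.91666), np.float32(110.083336), np.float32(9.066667)), (np.float32(304.08334), np.float32(125.75), np.float32(6.2833333)), (np.float32(327.91666), np.float32(120.083336), np.float32(4.9333334))]
diff near hole 20.729411764705883 47.0167
1.4 [[264.5, 118.7], [285.9, 115.3]]
1.5 [[264.6, 120.3], [286.3, 119.1]]
1.57 [[264.7, 121.5], [286.4, 121.7]]
1.62 [[264.7, 122.3], [286.3, 123.6]]
258 [93, 94, 93, 93, 93, 93, 93, 93, 93, 93, 92, 92, 91, 88, 109, 143, 139, 137, 134, 128, 200, 231, 223, 219, 217, 219, 218, 220, 225, 109, 141, 141, 141, 140, 141, 141, 141, 142, 141, 141, 140, 149, 155, 154, 154, 154, 154, 155, 155, 142]
266 [93, 94, 93, 93, 93, 92, 92, 86, 138, 165, 169, 103, 89, 87, 91, 196, 157, 179, 225, 222, 220, 220, 221, 220, 217, 219, 218, 218, 231, 164, 133, 140, 141, 141, 141, 141, 142, 141, 142, 141, 141, 141, 141, 142, 143, 142, 142, 142, 142, 143]
274 [89, 91, 88, 120, 115, 108, 144, 143, 146, 107, 66, 70, 74, 74, 64, 132, 235, 223, 219, 220, 220, 219, 220, 220, 219, 218, 219, 218, 224, 226, 40, 60, 59, 70, 127, 126, 126, 127, 131, 139, 108, 54, 57, 55, 109, 135, 133, 133, 138, 87]
282 [155, 153, 123, 250, 245, 242, 241, 240, 240, 239, 240, 241, 250, 185, 150, 124, 201, 224, 220, 218, 220, 219, 220, 221, 220, 218, 219, 220, 219, 226, 171, 238, 234, 232, 232, 232, 232, 232, 232, 232, 232, 232, 232, 232, 237, 241, 240, 240, 240, 240]
```

The arm edges now fit about 1.61 rad, which is at the stop. The arm clears the plate's edge, which it can only do over a seated plate, and the gripper is clear of everything.

```bash
python3 -c "
from cell import bot
print(bot.close_job())"
```

```text
the job is handed in; nothing more can be done
None
```

The plate is seated over both pins, the latch is shut at about 1.61 rad (near its stop), and the job was handed in at about 47 s; the final latch state was judged from image measurements and push force because my picture views were used up.

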